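Cover the dish and hold the loupe at the marked height

ROBOT

A 7-joint arm with a two-finger parallel gripper is mounted at the origin on a cart in front of the work surface, level with it; the furniture and walls round the work are solid. World frame = base frame: x ahead of the robot, y to its left, z up, the work surface at z = 0. Lengths are in m, angles in rad, forces in N, time in s.
With the tool pointing down it reaches from about 0.4 to 0.85 m from the base axis. Payload 10.4 kg.
Tool frame: the origin (TCP) lies at the very end of the fingers, on their centre line; the grasp point (between the pads) lies manip.hold_point_z behind it (manip.hold_point_z is the distance from the TCP to the grasp point, in m); z points along the fingers, y is the direction in which the jaws open and shut (so a half turn about z gives the same grasp; the last joint's range is limited). The gripper opens to 85 mm and grips with 20 to 120 N. Pads are 22 mm wide; open, the fingers measure 114 mm over their backs; the gripper's body (76 mm by 85 mm) begins 54 mm behind the grasp point. The pads swing forward as they close: fully open they stand 13 mm farther back than shut.
Start: joints at [1.321, 0.332, -0.065, 1.46, 0.022, 1.35, -0.088], TCP at [0.141, -0.609, 0.231] pointing down, gripper open.
Joint ranges: [-2.6, 2.6], [-0.5, 2.12], [-1.47, 1.34], [0.16, 2.42], [-1.27, 4.41], [0.06, 2.06], [-2.6, 2.6]. Speed limits (rad/s): [2.22, 2.22, 2.79, 2.79, 3.14, 3.14, 3.14].

INTERFACE

Orientations are given as a unit quaternion [x, y, z, w].
In Python, from workcell import manip gives the robot as it stands.
- The arm moves only by the tool jog_arm, never from a script. Its arguments are lists of equal length, an entry for each row: "translation": the shift along the world's x, y, z in mm, a list of three; "turn": the turn about the world's z in degrees. In form: {"translation": [[x, y, z], ...], "turn": [turn, ...]}. A call has 1 to 12 rows; each row is the pose to reach, as a shift and turn from the pose measured when the call began; what a row does not reach only later rows make up. A row lasts 1/12 s, in which the tool goes at most 41.7 mm and 7.16 degrees, less where a joint would pass 70% of its speed; a pose out of reach is approached as far as the arm can. A call with a gripper value outside its range is refused whole. "grip" is the finger opening in mm, from 0 to 85.4, set as the call begins (left out, the last holds). The fingers move at their own pace and stop on an object; "grip_force" is the grip in N (left out, the last holds). Time passes only in rows, so rows that repeat a pose let the fingers close. It gives the time, the measured TCP pose, the force and the opening at its end, in the units of the state.
- manip.get_obs(): the state, without advancing time (a new reading comes with each control period).
- manip.camera(name): name is "scene" or "top" or "wrist"; returns a dict with "frame" (480x640x3 uint8, red, green, blue), "mtx" (3x3 intrinsics, pixels), "k1" (the pictures are not rectified: a ray, as slopes to the right and down, at radius r is drawn at 1 + k1 r^2 times it, then the intrinsics apply), "pose" (4x4, takes a point from camera to world coordinates). Camera axes: x right, y down, z forward; pixel columns grow to the right and rows downward; lengths in m; the calibration is good to about 2 mm. A picture is of the moment at which its call begins. There is no depth.
- manip.hand_in(): hands the job in, once; it reports no verdict.
Trained networks look in a picture, given as the dict that the camera call returned (one of the last four; its "shot" number tells which), for a name from the list of things; names that differ only in an ending like _2 or _b are one class to them, and where a whole thing is asked for, a point or a joint stands for the part that bears it (a point fixed in the world has none). Each returns a list of dicts, best first, with "confidence" (0 to 1); they miss things now and then, are a little off and sometimes report something else, mostly with a low value. They report only what shows in the picture. A call takes as long as a camera call. They do not tell look-alikes from the thing itself.
- manip.outline_of(picture, label): "mask" (480x640 bool, what is visible of it) and "extent" ([left, top, right, bottom] in pixels, round what is visible of it).
- manip.pinpoint(picture, label): "at" ([column, row] in pixels: a listed point, or the origin of a listed thing).
The state is a dict: "clock": time; "joint_pos": joint angles; "joint_velocities": joint speeds; "tau": joint torques, N m; "position": TCP position; "ee_rot": TCP orientation; "ft_force": force on the tool from outside, world axes, zero at the start; "torque": the same for the moment, N m; "grip_width": opening from 0.0 (shut) to 1.0 (fully open).
Only numpy, scipy, OpenCV 4.12 (cv2) and the standard library are available. Lean on these libraries where they do the work, as an engineer would, in place of code of your own. Each camera call takes 0.05 s, during which the arm holds its last target. There are 200 camera calls.

TASK

Set the loose round glass cover onto the rim of the small dish on the inspection stand, lowering it gently until it is seated and level, and let go of it. Then pick up the loupe by its handle and hold it level with its lens centred over the dish, the middle of the lens rim's thickness at the height of the pointer on the stand's post, touching neither stand nor cover; finish while still holding it there. Do not shift the pointer, and leave the other things on the table where they are.

Things in the scene. Friction and masses are not known exactly. Their poses are not given: they have to be found in the camera images.
- stand: Fixed stand: steel base plate 156 x 90 x 10 mm with a metal dish near its front and a post (10 mm thick, top at 202 mm) at its rear. Origin on the table under the dish's centre, z up, x from the dish to the post's axis at x = +92 mm; plate x = -42 to +114 mm. Dish: round cup, outside diameter 60, inside 54, floor 12 and rim 50 mm above the table; a grey model truck cab, 25 mm high, is fixed in it.
- dish_rim (a point): Centre of the dish's mouth at the height of its rim, 50 mm above the table; axes as the stand's.
- pointer_tip (a point): Free end of the thin level pointer (4 mm thick) on a stiff sliding collar (22 mm wide, 12 mm high, thumb screw behind) on the stand's post; it points at the dish's axis and ends 44 mm from it. The pointer's centre line marks the focal height, which varies, 115 to 160 mm above the table. Axes as the stand's.
- cover: Loose cover, 70 g: flat round glass in a metal bezel, diameter 64 mm, 15 mm high, lying step down on the table. The lowest 5 mm are a step of 50 mm diameter with a small chamfer that goes inside the dish; the bezel (z = 5 to 15 mm, upright sides) rests on the rim. Grip across the bezel. Origin at the centre of the step's underside, z up: seated, it is 5 mm below the rim's height.
- loupe: Loupe, 60 g, lying flat on the table: straight black handle 14 mm wide and 18 mm high, and at its end a round lens in a steel rim (diameter 56, 10 mm high), undersides flush. Origin on the handle's underside; x along the handle towards the lens, z up. The handle spans x = -65 to +35 mm; grip it across y near the origin (balance point about 20 mm from it towards the lens).
- lens (a point): Centre of the loupe's lens, at the loupe's x = +65 mm, z = 5 mm (the middle of the rim's height); axes as the loupe's.
- tin: Bystander: small dark blue paint tin, 34 mm wide, 29 high; origin at its underside.
- block: Bystander: brown sanding block 39 x 71 x 24 mm lying on the foam board; origin at its underside.
- glue: Bystander: white glue bottle, 27 mm wide, 77 high; origin at its underside.
- pot: Bystander: small white paint pot, 25 mm wide, 44 high; origin at its underside.
Mind the look-alikes: they are no part of the job. There is more than one size of the cover; the job needs the smallest.

How it is judged:
On the way:
1. the cover is seated level on the dish's rim and let go (horizontal distance between cover and dish_rim below 0.004 m and z of cover in the frame of dish_rim between -0.0065 and -0.0035 m and angle between cover's own z axis and vertical below 0.04 rad and contact force between the fingers and cover below 0.05 N and linear speed of cover below 0.02 m/s), for 0.3 s.
At the end, for the whole second after the job is handed in: Cover seated in the dish (4 mm of centre, 1.5 mm of height, tilt under 0.04 rad), let go. Loupe held at rest by the fingers, tilt under 0.10 rad, lens centre within 10 mm of the dish's axis and 6 mm of the pointer's height, touching neither stand nor cover (horizontal distance between cover and dish_rim below 0.004 m and z of cover in the frame of dish_rim between -0.0065 and -0.0035 m and angle between cover's own z axis and vertical below 0.04 rad and contact force between each of the fingers, loupe and cover below 0.05 N and horizontal distance between lens and dish_rim below 0.01 m and z of lens in the frame of pointer_tip between -0.006 and 0.006 m and angle between loupe's own z axis and vertical below 0.1 rad and linear speed of loupe below 0.02 m/s and contact force between the fingers and loupe above 1 N and contact force between loupe and stand below 0.05 N); the arm keeps its last pose, push and grip.
It fails at once if the cover is slammed on the stand (more than 40 N) (contact force between cover and stand above 40 N).
It fails at once if the pointer is shifted more than 4 mm (distance of pointer_tip from where it was at the start of the episode above 0.004 m).
It fails at once if one of the listed bystanders is shifted more than 30 mm (distance of any of tin, block, glue, pot from where it was at the start of the episode above 0.03 m).
It also fails if it takes over 59 s, if anything falls off the work surface, if the arm or the gripper's body presses on something with over 40 N, if the wrist force passes 120 N, or if a joint passes its speed limit or range.

## Working session

There is one attempt and no reset: what is moved stays moved. The work goes in short steps, Python scripts to look and compute and a tool call to move; the robot and the scene stay as the last step left them, time stands still between calls to the robot, and variables do not carry over. Pictures are saved under pics/ and viewed, about 8 in all and at most 12, crops included, and the job is handed in when it is done.

Besides the shell and the picture viewer there is one more tool, called after "Emit:" as name(argument=value, ...), one argument or row to a line, values as JSON. jog_arm: Moves the arm, as the interface text tells. Its arguments: {"type":"object","properties":{"translation":{"type":"array"},"turn":{"type":"array"},"grip":{"type":"number"},"grip_force":{"type":"number"}},"required":["translation","turn"]}

```bash
mkdir -p pics
cat > h.py <<'E'
import numpy as np, cv2
from workcell import manip
def ray(p,uv):
    K=p["mtx"];k=p["k1"]
    d=np.array([(uv[0]-K[0,2])/K[0,0],(uv[1]-K[1,2])/K[1,1]]);s=d.copy()
    for _ in range(20): s=d/(1+k*(s@s))
    T=np.array(p["pose"]); v=T[:3,:3]@np.array([s[0],s[1],1]); return T[:3,3],v
def at(p,uv,z):
    o,v=ray(p,uv); return o+v*(z-o[2])/v[2]
def proj(p,X):
    T=np.array(p["pose"]); c=T[:3,:3].T@(np.array(X)-T[:3,3]); s=c[:2]/c[2]; s=s*(1+p["k1"]*(s@s)); K=p["mtx"]
    return np.array([K[0,0]*s[0]+K[0,2],K[1,1]*s[1]+K[1,2]])
def tri(a,b):
    A=np.zeros((3,3));B=np.zeros(3)
    for p,uv in (a,b):
        o,v=ray(p,uv);v=v/np.linalg.norm(v);M=np.eye(3)-np.outer(v,v);A+=M;B+=M@o
    return np.linalg.solve(A,B)
def save(p,n,box=None,scale=1):
    f=p["frame"]
    if box: f=f[box[1]:box[3],box[0]:box[2]]
    f=cv2.resize(f,None,fx=scale,fy=scale); cv2.imwrite("pics/"+n+".png",f[:,:,::-1])
E
python3 - <<'E'
from h import *
print(manip.get_obs(), manip.hold_point_z)
hz={"cover":0,"loupe":0,"lens":.005,"dish_rim":.05,"pointer_tip":.135,"stand":0,"tin":0,"block":0,"glue":0,"pot":0}
ims=[]
for c in("scene","top"):
    p=manip.camera(c);ims.append(p["frame"]);print(c,np.round(p["pose"],3).tolist())
    for l,z in hz.items():
        for r in manip.pinpoint(p,l)[:4]:print(l,round(r["confidence"],2),np.round(r["at"],1),np.round(at(p,r["at"],z),4))
    for l in("cover","loupe"):
        for r in manip.outline_of(p,l)[:4]:print("OUT",l,round(r["confidence"],2),r["extent"],r["mask"].sum())
    save(p,c+"0")
E
```

```text
{'clock': 0.0, 'joint_pos': array([ 1.32142991,  0.33289424, -0.06475899,  1.46094684,  0.02162756,
        1.34988649, -0.08847802]), 'joint_velocities': array([ 0.00225585, -0.0009611 , -0.00040442,  0.00102599,  0.00091521,
        0.00078556,  0.00015981]), 'tau': array([ 1.07297408e-03, -6.25438142e+01,  4.95887746e-02, -3.91607809e+01,
        1.63278077e-02,  9.64481063e-03, -1.44700857e-05]), 'position': array([ 0.14045351, -0.60862907,  0.23049948]), 'ee_rot': array([ 9.93572815e-01,  1.13192514e-01, -1.17796302e-04, -7.09200566e-04]), 'ft_force': array([ 0.92920413, -0.32835031,  0.35499237]), 'torque': array([-0.0276005 ,  0.01500317,  0.09168737]), 'grip_width': 0.998914217482835} 0.0187
scene [[-0.741, -0.354, 0.571, 0.014], [-0.672, 0.39, -0.63, 0.447], [0.0, -0.85, -0.527, 0.601], [0.0, 0.0, 0.0, 1.0]]
cover 0.76 [267.3 355.3] [0.4618 0.0729 0.    ]
cover 0.76 [203.3 386. ] [0.49   0.1942 0.    ]
cover 0.56 [145.2 348.4] [0.6414 0.2151 0.    ]
loupe 0.64 [383.6 265.5] [ 0.4681 -0.3062  0.    ]
loupe 0.31 [221.3 316.7] [0.6072 0.0635 0.    ]
loupe 0.15 [283.3 275.4] [ 0
[... 1162 characters left out ...]
0556 0.05  ]
pointer_tip 0.66 [217.7 172. ] [0.6639 0.0716 0.135 ]
stand 0.68 [229.9 206.1] [0.6222 0.0657 0.    ]
tin 0.62 [303.4 304.1] [ 0.4088 -0.1001  0.    ]
block 0.64 [310.6 205.3] [ 0.6256 -0.1126  0.    ]
glue 0.75 [469.3 238.4] [ 0.5556 -0.4625  0.    ]
glue 0.62 [310.1 205.5] [ 0.6251 -0.1115  0.    ]
glue 0.52 [217.7 171.5] [0.701  0.0962 0.    ]
pot 0.48 [357.3 173.2] [ 0.6995 -0.2153  0.    ]
OUT cover 0.95 [209.9, 261.8, 237.1, 290.3] 701
OUT cover 0.91 [145.5, 174.9, 185.6, 213.5] 1192
OUT cover 0.87 [149.9, 244.8, 191.4, 284.9] 1259
OUT cover 0.55 [387.8, 241.4, 414.0, 316.7] 854
OUT loupe 0.59 [387.1, 241.5, 414.8, 316.2] 874
OUT loupe 0.54 [296.7, 295.6, 316.8, 310.0] 188
```

View images.

View pics/scene0.png

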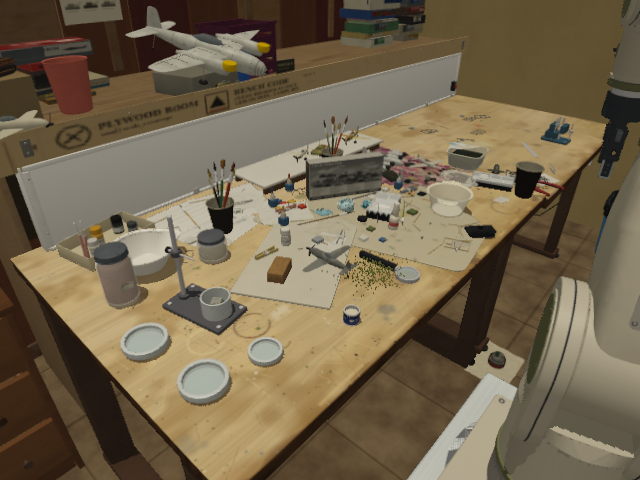

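View pics/top0.png

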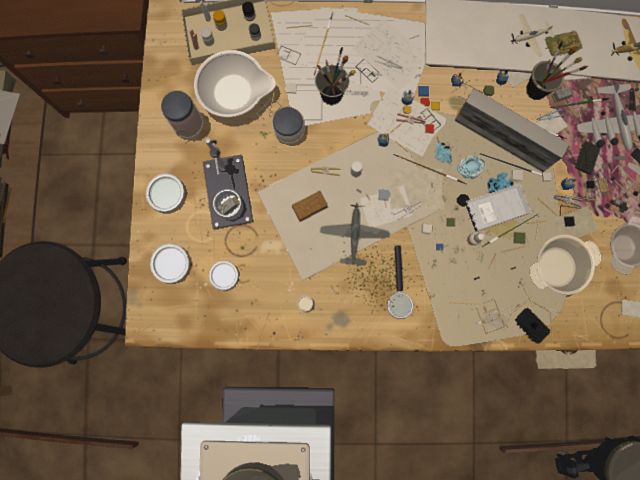

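Scene view: stand with dish at about (215,303), small cover (265,351), two bigger covers (145,342) and (203,380), loupe lens (407,275) with handle up to (362,256). Top view: small cover (224,276), dish (229,205), post (212,150), loupe handle (398,247) to lens (400,305), and the tin at (305,303).

First I'll move above the loupe, which is on the way.

Emit:
jog_arm(
  translation=[
    [29,29,5],
    [58,58,10],
    [87,87,15],
    [116,116,20],
    [145,145,20],
    [174,174,20],
    [203,203,20],
    [232,232,20],
    [261,261,20],
    [290,290,20],
    [300,305,20],
    [300,305,20],
  ],
  turn=[0,0,0,0,0,0,0,0,0,0,0,0],
)

```text
clock: 2.3
position: [0.4439, -0.299, 0.2516]
ee_rot: [0.993, 0.117, 0.001, -0.001]
ft_force: [-0.6, 0.9, 1.9]
grip_width: 0.997
```

Run:
```python
from h import *
o=manip.get_obs();print(o["clock"],o["position"],np.round(o["joint_pos"],2))
p=manip.camera("wrist");P=np.array(p["pose"]);print(np.round(P,3).tolist())
for l,z in {"loupe":0,"lens":.005,"tin":0,"block":0}.items():
    for r in manip.pinpoint(p,l)[:3]:print(l,round(r["confidence"],2),np.round(r["at"],1),np.round(at(p,r["at"],z),4))
for r in manip.outline_of(p,"loupe")[:2]:
    ys,xs=np.nonzero(r["mask"]);print(r["confidence"],r["extent"]);print(cv2.minAreaRect(np.c_[xs,ys].astype(np.float32)))
save(p,"w1")
```

```text
2.3 [ 0.44394237 -0.29903278  0.2515747 ] [ 0.85  0.15 -0.37  1.65  0.05  1.35 -0.87]
[[0.233, -0.932, -0.277, 0.514], [-0.973, -0.223, -0.066, -0.283], [0.0, 0.285, -0.959, 0.395], [0.0, 0.0, 0.0, 1.0]]
loupe 0.72 [329.4 162.1] [ 0.4759 -0.3049  0.    ]
lens 0.81 [316.4 230.6] [ 0.404  -0.3085  0.005 ]
tin 0.73 [126.  180.1] [ 0.4097 -0.1054  0.    ]
block 0.68 [127.2 183. ] [ 0.4069 -0.1069  0.    ]
0.87 [289.3, 95.3, 350.9, 255.6]
((319.13800048828125, 175.601806640625), (53.13026809692383, 157.39308166503906), 2.726310968399048)
```

View pics/w1.png

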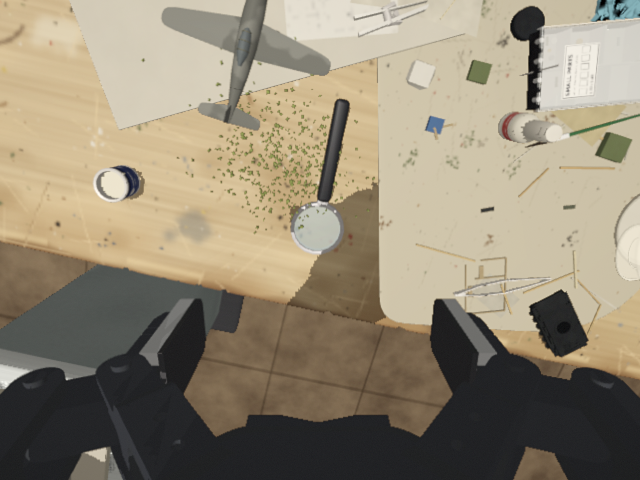

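The wrist camera view shows the loupe lens at (317,229), its handle up to (342,103), and the tin at (117,183). The wrist camera sits 72 mm along tool +x, so for the placing I turn it by half a turn, away from the post.

Emit:
jog_arm(
  translation=[
    [0,20,0],
    [0,50,0],
    [0,80,0],
    [0,110,0],
    [0,140,0],
    [0,170,0],
    [0,200,0],
    [0,225,0],
    [0,250,0],
    [0,275,0],
    [0,300,0],
    [0,320,0],
  ],
  turn=[7,14,21,28,35,42,49,56,63,70,77,84],
)

```text
clock: 3.6
position: [0.4395, 0.0156, 0.2515]
ee_rot: [0.662, 0.75, 0.0, 0.0]
ft_force: [0.5, 0.3, -0.1]
grip_width: 0.999
```

Emit:
jog_arm(
  translation=[
    [0,10,0],
    [0,20,0],
    [0,30,0],
    [0,40,0],
    [0,45,0],
    [0,45,0],
    [0,45,0],
    [0,45,0],
    [0,45,0],
    [0,45,0],
    [0,45,0],
    [0,45,0],
  ],
  turn=[7,14,21,28,35,42,49,56,63,70,77,84],
)

```text
clock: 4.6
position: [0.4396, 0.0596, 0.2517]
ee_rot: [-0.012, 1.0, 0.0, 0.0]
ft_force: [-0.5, -0.6, -0.3]
grip_width: 0.997
```

Emit:
jog_arm(
  translation=[
    [0,0,0],
    [0,0,0],
    [0,0,0],
    [0,0,0],
  ],
  turn=[7,14,16,16],
)

```text
clock: 4.93
position: [0.4397, 0.0588, 0.2517]
ee_rot: [-0.151, 0.988, 0.0, 0.0]
ft_force: [-0.2, 0.3, 0.6]
grip_width: 1.001
```

Run:
```python
from h import *
o=manip.get_obs();print(o["clock"],o["position"],o["ee_rot"],np.round(o["joint_pos"],2))
p=manip.camera("wrist");t=manip.camera("top");s=manip.camera("scene");print(np.round(p["pose"],3).tolist())
for l,z in {"cover":0,"dish_rim":.05,"pointer_tip":.135,"stand":0}.items():
  for n,q in(("w",p),("t",t),("s",s)):
    for r in manip.pinpoint(q,l)[:3]:print(n,l,round(r["confidence"],2),np.round(r["at"],1),np.round(at(q,r["at"],z),4))
for r in manip.outline_of(p,"cover")[:3]:
    ys,xs=np.nonzero(r["mask"]);print(r["confidence"],r["extent"])
    (u,v),_,_=cv2.fitEllipse(cv2.convexHull(np.c_[xs,ys]));print(u,v,at(p,(u,v),.012))
save(p,"w2")
```

```text
4.9333 [0.43973048 0.05875702 0.25173362] [-1.51282671e-01  9.88490387e-01  3.46085844e-04  4.35024073e-04] [ 0.47 -0.06 -0.67  1.85 -0.04  1.34  1.69]
[[-0.299, 0.914, 0.273, 0.37], [0.954, 0.287, 0.085, 0.036], [-0.0, 0.286, -0.958, 0.395], [0.0, 0.0, 0.0, 1.0]]
w cover 0.97 [418.4 271.5] [0.4918 0.1902 0.    ]
w cover 0.71 [380.1 387.4] [0.6473 0.2022 0.    ]
t cover 0.8 [165.3 198. ] [0.6398 0.2121 0.    ]
t cover 0.53 [395.2 272.1] [ 0.4799 -0.298   0.    ]
t cover 0.28 [228.8 208.8] [0.6161 0.0679 0.    ]
s cover 0.8 [265.4 356.6] [0.462  0.0774 0.    ]
s cover 0.69 [147.4 350.4] [0.6338 0.215  0.    ]
s cover 0.67 [201.7 384.9] [0.4939 0.1947 0.    ]
w dish_rim 0.72 [273.7 365. ] [0.6192 0.0657 0.05  ]
t dish_rim 0.75 [228.3 204.3] [0.6157 0.0613 0.05  ]
s dish_rim 0.88 [213.8 293.7] [0.623  0.0629 0.05  ]
s pointer_tip 0.69 [191.2 261.4] [0.6376 0.0916 0.135 ]
w stand 0.74 [273.9 341.4] [0.6242 0.0617 0.    ]
w stand 0.59 [320.7 223.2] [0.4715 0.0708 0.    ]
t stand 0.61 [230.2 205.9] [0.6227 0.0651 0.    ]
s stand 0.86 [219.  313.7] [0.6179 0.0609 0.    ]
s stand 0.19 [190.2 261.8] [ 0.8186 -0.0088  0.    ]
0.78 [294.2, 193.2, 353.2, 251.2]
323.4771728515625 223.4373779296875 [0.46778574 0.07253934 0.012     ]
0.75 [348.6, 365.9, 425.3, 428.5]
387.79205322265625 396.5566711425781 [0.64840284 0.21041774 0.012     ]
0.58 [379.9, 236.4, 463.7, 317.2]
422.788330078125 275.8730773925781 [0.49143273 0.19186293 0.012     ]
```

View pics/w2.png

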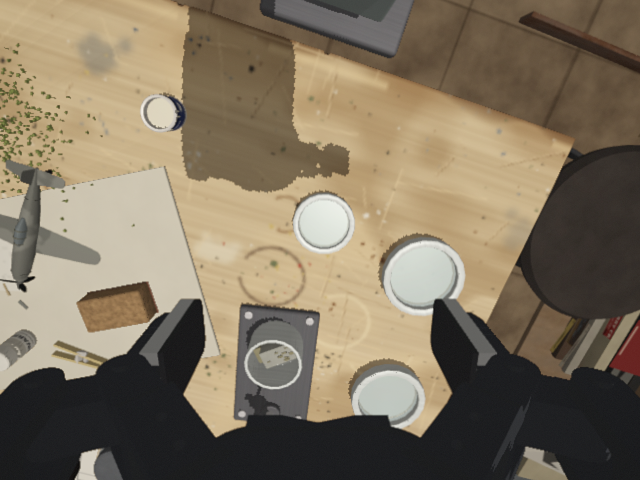

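Small cover at (323,223), dish mouth at (273,364), plate front corners about (240,306) and (320,312). The larger covers are at (423,275) and (388,396).

Run:
```python
from h import *
p=manip.camera("wrist")
A,B,C=[at(p,u,.01) for u in((240,306),(320,312),(234,418))]
print(A,B,C,np.linalg.norm(B-A))
for d,off in((B-A,-90),(C-A,0)): print(np.degrees(np.arctan2(d[1],d[0]))+off)
g=cv2.cvtColor(p["frame"],cv2.COLOR_RGB2GRAY)
m=((g>120)*255).astype(np.uint8)[330:400,230:315]
c=max(cv2.findContours(m,0,1)[0],key=cv2.contourArea);e=cv2.fitEllipse(cv2.convexHull(c));u=(e[0][0]+230,e[0][1]+330);print(e,u,at(p,u,.05))
r=manip.pinpoint(p,"dish_rim")[:1];print(r)
t=manip.camera("top")
# stand axis via screw holes/post in top view
r=manip.outline_of(t,"stand")[0];m=r["mask"].astype(np.uint8);print(r["extent"],m.sum())
save(t,"t2",(180,120,280,240),5)
```

```text
[0.58570152 0.01431532 0.01      ] [0.56623466 0.10083452 0.01      ] [0.73551866 0.04399477 0.01      ] 0.08868218060427134
12.680407709820159
11.205464441858993
((42.07611083984375, 33.982112884521484), (50.130760192871094, 58.85615158081055), 92.91242980957031) (272.07611083984375, 363.9821128845215) [0.61826195 0.06471466 0.05      ]
[{'at': [272.0, 364.5], 'confidence': 0.81}]
[203.2, 138.1, 251.4, 231.4] 2984
```

View pics/t2.png

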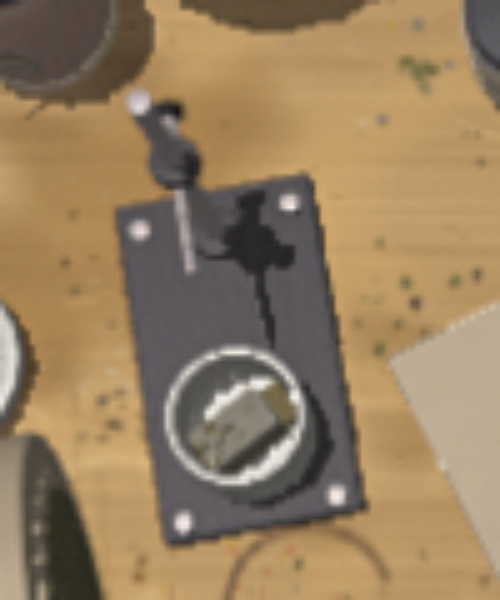

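Emit:
jog_arm(
  translation=[
    [7,4,-20],
    [14,8,-50],
    [21,12,-85],
    [21,12,-120],
    [21,12,-155],
    [21,12,-190],
    [21,12,-215],
    [21,12,-230],
    [21,12,-230],
  ],
  turn=[-5,-5,-5,-5,-5,-5,-5,-5,-5],
)

```text
clock: 6.68
position: [0.4583, 0.0714, 0.0187]
ee_rot: [-0.108, 0.994, 0.001, -0.002]
ft_force: [-0.1, -0.1, 0.0]
grip_width: 0.999
```

Run:
```python
from h import *
o=manip.get_obs();print(o["clock"],o["position"],o["ee_rot"])
p=manip.camera("wrist")
r=manip.pinpoint(p,"cover");print([(x["confidence"],x["at"],at(p,x["at"],0)) for x in r[:2]])
for r in manip.outline_of(p,"cover")[:1]:
    ys,xs=np.nonzero(r["mask"]);print(r["confidence"],r["extent"])
    (u,v),_,_=cv2.fitEllipse(cv2.convexHull(np.c_[xs,ys]));print(u,v,at(p,(u,v),.012))
save(p,"w3")
```

```text
6.6833 [0.45829244 0.0714253  0.01866444] [-1.08072820e-01  9.94139843e-01  8.10303277e-04 -2.36254021e-03]
[(0.61, [320.3, 306.7], array([0.46883398, 0.07380699, 0.        ]))]
0.87 [501.9, 325.7, 638.4, 480.0]
550.8214721679688 403.0909118652344 [0.4889978  0.18981107 0.012     ]
```

View pics/w3.png

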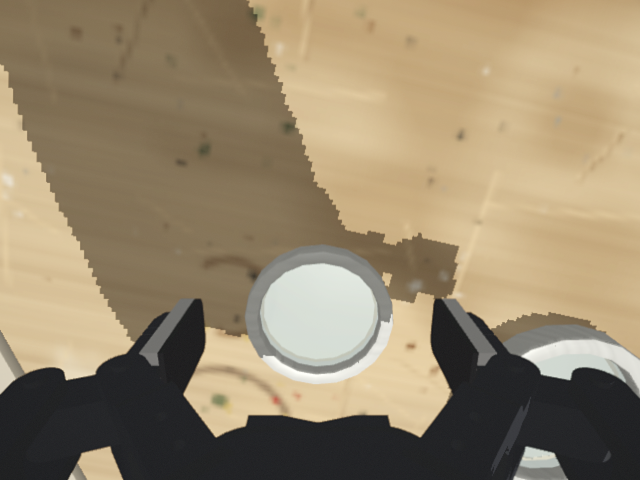

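The cover (319,314) sits laterally centred between the fingers, about 10.5 mm forward of the TCP. I move 4 mm forward, lower and grip.

Emit:
jog_arm(
  translation=[
    [4,1,-6],
    [4,1,-12],
    [4,1,-18],
    [4,1,-19],
    [4,1,-19],
  ],
  turn=[0,0,0,0,0],
)

```text
clock: 7.25
position: [0.4649, 0.0728, 0.0032]
ee_rot: [-0.108, 0.994, 0.001, 0.0]
ft_force: [-0.1, -0.1, -0.3]
grip_width: 0.996
```

Emit:
jog_arm(
  translation=[
    [0,0,0],
    [0,0,0],
    [0,0,0],
    [0,0,0],
    [0,0,0],
    [0,0,0],
    [0,0,0],
    [0,0,0],
  ],
  turn=[0,0,0,0,0,0,0,0],
  grip=55,
  grip_force=30,
)

```text
clock: 7.92
position: [0.4649, 0.0729, 0.0039]
ee_rot: [-0.108, 0.994, 0.0, 0.0]
ft_force: [-4.6, -1.0, 9.3]
grip_width: 0.733
```

Emit:
jog_arm(
  translation=[
    [0,0,5],
    [0,0,15],
    [0,0,30],
    [0,0,50],
    [0,0,75],
    [0,0,90],
    [0,0,90],
  ],
  turn=[0,0,0,0,0,0,0],
)

```text
clock: 8.5
position: [0.4669, 0.0734, 0.0977]
ee_rot: [-0.108, 0.994, -0.0, 0.003]
ft_force: [0.7, -0.1, -0.2]
grip_width: 0.731
```

Run:
```python
from h import *
o=manip.get_obs();print(o["clock"],o["position"],o["ee_rot"],o["grip_width"],o["ft_force"],o["torque"])
p=manip.camera("wrist");s=manip.camera("scene")
print([(x["confidence"],x["at"]) for x in manip.pinpoint(p,"cover")[:3]])
print([(x["confidence"],x["at"]) for x in manip.pinpoint(s,"pointer_tip")[:3]])
a=p["frame"][200:480,130:510];f=s["frame"][210:350,150:340]
a=cv2.resize(a,(760,560))[:, :];f=cv2.resize(f,(760,560))
cv2.imwrite("pics/c4.png",np.hstack([cv2.resize(a,(400,295)),cv2.resize(f,(400,295))])[:,:,::-1])
```

```text
8.5 [0.46694285 0.07337532 0.09769417] [-1.08166805e-01  9.94127413e-01 -3.99637693e-05  3.26004576e-03] 0.7313343472520668 [ 0.68423525 -0.09866758 -0.18300694] [ 0.01680382 -0.07918797 -0.02491299]
[(0.6, [319.4, 306.5]), (0.57, [478.9, 303.6])]
[(0.53, [189.8, 262.2])]
```

View pics/c4.png

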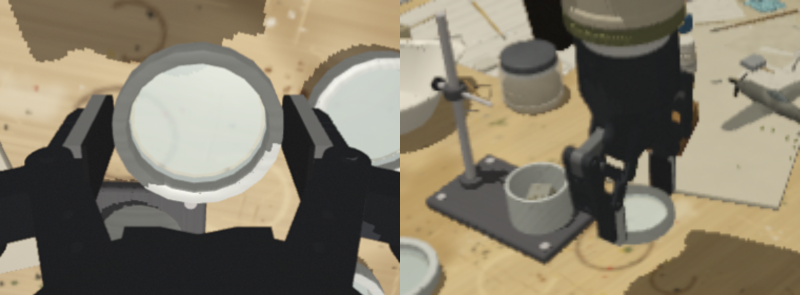

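The cover is held level and centred at (320,310) in the wrist picture, and the scene crop shows it clear in front of the dish. Next I compute the offset and the pointer height.

Run:
```python
from h import *
p=manip.camera("wrist");s=manip.camera("scene");t=manip.camera("top")
o=manip.get_obs()["position"]
c=at(p,[319.4,306.5],o[2]-.0039);print("cover",c,c-o)
for q,u in((p,None),):
  g=q["frame"]
D=np.array([.618,.0645]);d=np.array([np.cos(.209),np.sin(.209)])
T=D+.044*d
for uv in((193.2,258.9),(191.2,261.4),(194.5,260.3)):
    zs=np.arange(.11,.165,.001);e=[np.linalg.norm(proj(s,[*T,z])-uv) for z in zs];i=np.argmin(e);print("scene",zs[i],e[i])
for uv in((218.2,174),(217.7,172)):
    e=[np.linalg.norm(proj(t,[*T,z])-uv) for z in zs];i=np.argmin(e);print("top",zs[i],e[i])
b=manip.outline_of(s,"dish_rim")[:1]
print([(x["at"],at(p,x["at"],.05)) for x in manip.pinpoint(p,"dish_rim")[:2]])
for q,n in((s,"s"),(t,"t")):
  print(n,[(x["confidence"],at(q,x["at"],.05)) for x in manip.pinpoint(q,"dish_rim")[:2]],proj(q,[*D,.05]))
```

```text
cover [0.46769065 0.07296164 0.08918676] [ 0.00333431  0.00013708 -0.0039    ]
scene 0.12100000000000001 0.27469900876860737
scene 0.116 2.118255070592509
scene 0.117 1.3225779621885982
top 0.126 0.9636374779421568
top 0.139 1.6555751035654718
[]
s [(0.7, array([0.61947225, 0.06387502, 0.05      ]))] [214.70481278 295.16356482]
t [(0.82, array([0.61249247, 0.05950386, 0.05      ]))] [226.86569111 203.24849628]
```

Emit:
jog_arm(
  translation=[
    [10,-1,8],
    [30,-2,16],
    [60,-3,16],
    [90,-5,16],
    [115,-6,16],
    [135,-7,16],
    [148,-8,16],
    [150,-8,16],
    [150,-8,16],
    [150,-8,16],
    [150,-8,16],
  ],
  turn=[0,0,0,0,0,0,0,0,0,0,0],
)

```text
clock: 9.97
position: [0.6139, 0.0651, 0.1096]
ee_rot: [-0.108, 0.994, 0.0, -0.0]
ft_force: [0.9, -0.3, -0.6]
grip_width: 0.731
```

Run:
```python
from h import *
p=manip.camera("wrist");s=manip.camera("scene");t=manip.camera("top")
ob=manip.get_obs();o=ob["position"];print(o,ob["ee_rot"],ob["ft_force"])
for q,n in((p,"w"),(s,"s"),(t,"t")):
  for l,z in(("cover",o[2]-.0039),("dish_rim",.05)):
    print(n,l,[(round(x["confidence"],2),np.round(x["at"],1),np.round(at(q,x["at"],z),4)) for x in manip.pinpoint(q,l)[:4]])
a=cv2.resize(s["frame"][200:340,140:290],None,fx=4,fy=4)
cv2.imwrite("pics/c5.png",a[:,:,::-1])
```

```text
[0.6142821  0.06491584 0.1098058 ] [-1.08259774e-01  9.94122599e-01  1.89710356e-04  2.10177188e-04] [ 0.88856681  0.38117742 -0.15991563]
w cover [(0.74, array([562.6,  88.1]), array([0.5132, 0.1323, 0.1059])), (0.59, array([316.1, 306.2]), array([0.6171, 0.064 , 0.1059]))]
w dish_rim []
s cover [(0.9, array([201. , 384.4]), array([0.4108, 0.2393, 0.1059])), (0.85, array([145.3, 349.6]), array([0.5285, 0.2572, 0.1059])), (0.84, array([211.3, 276.9]), array([0.6053, 0.0741, 0.1059]))]
s dish_rim [(0.94, array([213.3, 292. ]), array([0.6281, 0.0602, 0.05  ]))]
t cover [(0.96, array([165.4, 195.1]), array([0.6225, 0.1837, 0.1059])), (0.76, array([170.7, 263.1]), array([0.4822, 0.1656, 0.1059]))]
t dish_rim [(0.86, array([228.3, 205.7]), array([0.6127, 0.0612, 0.05  ]))]
```

View pics/c5.png

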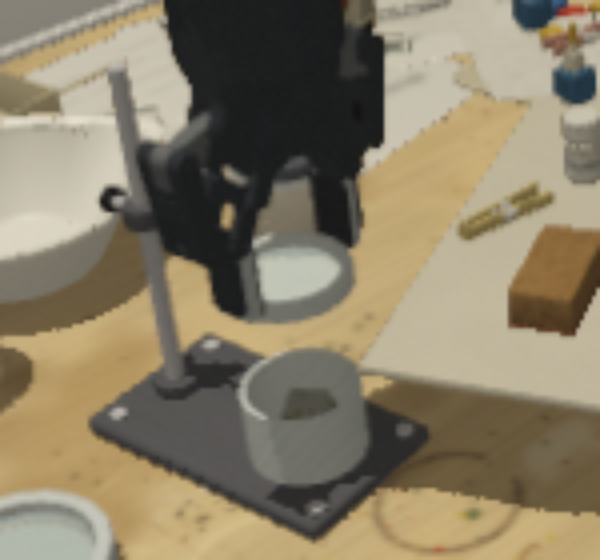

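Scene crop: the cover is in the fingers, with its bezel's right edge at about 354. The dish mouth below spans columns 240–363 and its rim top is at about row 350. I compare these with projections.

Run:
```python
from h import *
s=manip.camera("scene")
a=np.linspace(0,2*np.pi,361)
def ext(c,R,z):
    q=np.array([proj(s,[c[0]+R*np.cos(t),c[1]+R*np.sin(t),z]) for t in a]);lo,hi=q.min(0),q.max(0)
    return np.round(np.r_[(lo-[140,200])*4,(hi-[140,200])*4],1)
for c in((.618,.0645),(.6185,.0655),(.618,.0675),(.621,.0645)): print("dish",c,ext(c,.030,.05))
for c in((.6178,.0655),(.6171,.064)): print("cover",c,ext(c,.032,.116),ext(c,.032,.111))
```

```text
dish (0.618, 0.0645) [236.8 343.4 360.3 420.1]
dish (0.6185, 0.0655) [234.6 343.9 358.1 420.6]
dish (0.618, 0.0675) [231.8 346.1 355.5 423.1]
dish (0.621, 0.0645) [233.2 341.  356.5 417.3]
cover (0.6178, 0.0655) [212.1 233.9 349.6 312.2] [213.6 242.4 350.7 321. ]
cover (0.6171, 0.064) [215.7 233.1 353.1 311.4] [217.2 241.6 354.1 320.2]
```

Emit:
jog_arm(
  translation=[
    [0,0,-8],
    [0,0,-16],
    [0,0,-24],
    [0,0,-32],
    [0,0,-40],
    [0,0,-46],
    [0,0,-49],
    [0,0,-49],
    [0,0,-49],
  ],
  turn=[0,0,0,0,0,0,0,0,0],
)

```text
clock: 11.22
position: [0.6147, 0.065, 0.0606]
ee_rot: [-0.108, 0.994, 0.0, 0.0]
ft_force: [-0.1, 0.3, -0.3]
grip_width: 0.732
```

Run:
```python
from h import *
s=manip.camera("scene");t=manip.camera("top")
ob=manip.get_obs();o=ob["position"];print(o,ob["ee_rot"],ob["ft_force"])
a=cv2.resize(s["frame"][240:340,170:260],None,fx=6,fy=6,interpolation=cv2.INTER_CUBIC)
cv2.imwrite("pics/c6.png",a[:,:,::-1])
def ext(c,R,z):
    q=np.array([proj(s,[c[0]+R*np.cos(t),c[1]+R*np.sin(t),z]) for t in np.linspace(0,6.283,361)]);lo,hi=q.min(0),q.max(0)
    return np.round(np.r_[(lo-[170,240])*6+2.5,(hi-[170,240])*6+2.5],1)
print("dish",ext((.618,.0655),.03,.05),"base",ext((.618,.0655),.03,.01),"cov",ext((o[0]+.0035,o[1]+.0006),.032,o[2]+.0011),ext((o[0]+.0035,o[1]+.0006),.032,o[2]+.0111))
```

```text
[0.61504444 0.06498653 0.0610736 ] [-1.08151044e-01  9.94134252e-01  3.45645192e-04  5.66051754e-04] [-0.35050649  0.1406061  -0.81477705]
dish [175.2 279.  360.6 394.1] base [191.5 371.4 372.3 488.9] cov [162.7 245.9 361.8 367.7] [158.4 221.7 358.8 342.8]
```

View pics/c6.png

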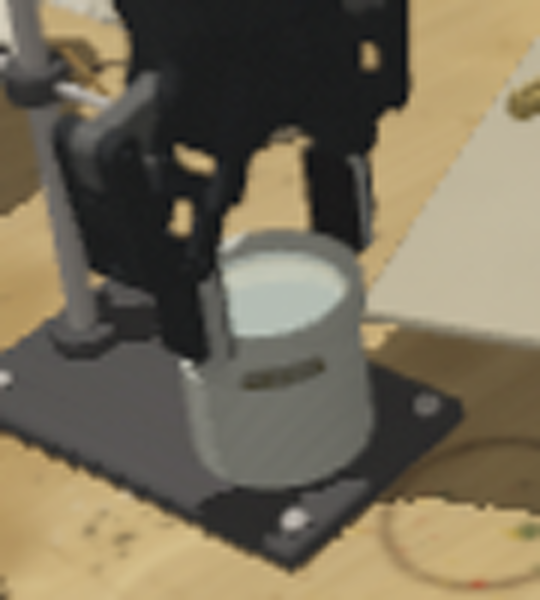

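Scene crop: the cover hovers just above the dish. The right edges (cover about 362, dish about 370) and the dish base (373,488) match the projections within about 1 mm, so I lower it slowly.

Emit:
jog_arm(
  translation=[
    [0,0,-2],
    [0,0,-4],
    [0,0,-6],
    [0,0,-7],
    [0,0,-8],
    [0,0,-9],
    [0,0,-9],
  ],
  turn=[0,0,0,0,0,0,0],
)

```text
clock: 11.9
position: [0.6149, 0.065, 0.0518]
ee_rot: [-0.108, 0.994, 0.0, 0.0]
ft_force: [0.3, -0.1, -1.9]
grip_width: 0.732
```

Emit:
jog_arm(
  translation=[
    [0,0,-1],
    [0,0,-1.5],
    [0,0,-2],
    [0,0,-2.5],
    [0,0,-3],
    [0,0,-3],
  ],
  turn=[0,0,0,0,0,0],
)

```text
clock: 12.4
position: [0.6149, 0.065, 0.0491]
ee_rot: [-0.108, 0.994, 0.0, 0.0]
ft_force: [-2.1, 0.1, 2.9]
grip_width: 0.733
```

Contact at the expected seated height (0.049). I release and rise straight up.

Emit:
jog_arm(
  translation=[
    [0,0,0],
    [0,0,0],
    [0,0,0],
    [0,0,0],
    [0,0,0],
    [0,0,0],
    [0,0,0],
    [0,0,0],
  ],
  turn=[0,0,0,0,0,0,0,0],
  grip=85,
)

```text
clock: 13.07
position: [0.615, 0.065, 0.0491]
ee_rot: [-0.108, 0.994, 0.0, 0.0]
ft_force: [1.0, 0.3, 0.1]
grip_width: 0.995
```

Emit:
jog_arm(
  translation=[
    [0,0,5],
    [0,0,15],
    [0,0,30],
    [0,0,50],
    [0,0,70],
    [0,0,95],
    [0,0,125],
    [0,0,155],
    [0,0,180],
    [0,0,190],
    [0,0,190],
  ],
  turn=[0,0,0,0,0,0,0,0,0,0,0],
)

```text
clock: 13.98
position: [0.6161, 0.0655, 0.2427]
ee_rot: [-0.108, 0.994, 0.0, 0.003]
ft_force: [0.2, -0.3, 0.8]
grip_width: 0.996
```

Run:
```python
from h import *
p=manip.camera("wrist");s=manip.camera("scene");t=manip.camera("top")
ob=manip.get_obs();o=ob["position"];print(o,ob["ee_rot"],ob["ft_force"])
for q,n in((p,"w"),(s,"s"),(t,"t")):
  for l,z in(("cover",.045),("dish_rim",.05),("pointer_tip",.121),("loupe",0),("lens",.005)):
    print(n,l,[(round(x["confidence"],2),np.round(x["at"],1),np.round(at(q,x["at"],z),4)) for x in manip.pinpoint(q,l)[:4]])
a=cv2.resize(s["frame"][220:340,140:260],(400,400),interpolation=cv2.INTER_CUBIC)
b=cv2.resize(p["frame"][200:480,180:460],(400,400))
cv2.imwrite("pics/c7.png",np.hstack([a,b])[:,:,::-1])
```

```text
[0.61435148 0.06475313 0.23771987] [-1.08181389e-01  9.94131020e-01  2.10492182e-04 -5.06949921e-04] [ 0.02925311 -0.22870583 -0.6039854 ]
w cover [(0.93, array([477.3,  90.5]), array([0.4956, 0.1737, 0.045 ])), (0.62, array([316.8, 201.9]), array([0.6171, 0.0635, 0.045 ])), (0.58, array([443.4, 252.1]), array([0.6384, 0.1898, 0.045 ]))]
w dish_rim []
w pointer_tip [(0.89, array([314. , 283.7]), array([0.6621, 0.0715, 0.121 ]))]
w loupe []
w lens []
s cover [(0.94, array([215.6, 297.9]), array([0.6153, 0.0651, 0.045 ])), (0.85, array([203.3, 386.6]), array([0.4534, 0.2139, 0.045 ])), (0.81, array([145.8, 346.9]), array([0.5969, 0.2299, 0.045 ]))]
s dish_rim [(0.73, array([214.9, 291.2]), array([0.6279, 0.0565, 0.05  ]))]
s pointer_tip [(0.73, array([193.7, 260. ]), array([0.6568, 0.0748, 0.121 ]))]
s loupe [(0.75, array([378.5, 267.3]), array([ 0.4728, -0.292 ,  0.    ])), (0.17, array([215.3, 294.3]), array([0.6742, 0.0271, 0.    ]))]
s lens [(0.64, array([404.5, 273.6]), array([ 0.4105, -0.3051,  0.005 ])), (0.34, array([192.6, 261.6]), array([ 0.8084, -0.0094,  0.005 ]))]
t cover [(0.74, array([226.9, 203.3]), array([0.619 , 0.0652, 0.045 ])), (0.68, array([172.7, 262.7]), array([0.4899, 0.1768, 0.045 ]))]
t dish_rim [(0.57, array([229.2, 203.7]), array([0.6171, 0.0595, 0.05  ]))]
t pointer_tip []
t loupe [(0.92, array([396.4, 270. ]), array([ 0.4845, -0.3006,  0.    ]))]
t lens [(0.77, array([401.2, 306.6]), array([ 0.4052, -0.3101,  0.005 ]))]
```

View pics/c7.png

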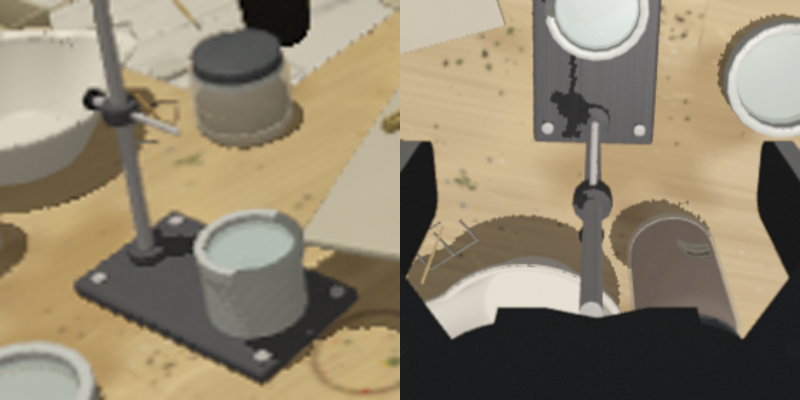

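The cover sits flush and level on the dish (left crop), and the pointer tip is at about (193.4,259.6) in the scene and (315,285) in the wrist picture. Next: pointer height and the loupe's direction.

Run:
```python
from h import *
p=manip.camera("wrist");s=manip.camera("scene")
for w in((314,283.7),(315.3,285.1)):
  for q in((193.7,260),(193.4,259.6)): print("tri",tri((p,w),(s,q)))
  T=np.array([.618,.0653])+.044*np.array([np.cos(.209),np.sin(.209)])
  zs=np.arange(.1,.17,.001);e=[np.linalg.norm(proj(p,[*T,z])-w) for z in zs];i=np.argmin(e);print(T,zs[i],e[i])
# loupe direction from the first wrist view, pose stored by hand
q=dict(mtx=p["mtx"],k1=p["k1"],pose=np.array([[0.233,-0.932,-0.277,0.514],[-0.973,-0.223,-0.066,-0.283],[0,0.285,-0.959,0.395],[0,0,0,1]]))
H=at(q,(341,103),.018);J=at(q,(326,195),.018);L=at(q,(317,229),.01)
print(H,J,L,np.degrees(np.arctan2(*(J-H)[1::-1])),np.degrees(np.arctan2(*(L-H)[1::-1])),np.linalg.norm(J-H))
```

```text
tri [0.66102885 0.07151815 0.11713989]
tri [0.66089839 0.07169928 0.11811226]
[0.66104251 0.0744292 ] 0.11400000000000002 4.362402878040037
tri [0.66116467 0.07217358 0.11761454]
tri [0.66103916 0.07235109 0.11857781]
[0.66104251 0.0744292 ] 0.11700000000000002 3.0773371123528377
[ 0.53243754 -0.30079338  0.018     ] [ 0.44517639 -0.30789069  0.018     ] [ 0.40686639 -0.30786447  0.01      ] -175.3501347383656 -176.77699752607904 0.08754929783963836
```

Emit:
jog_arm(
  translation=[
    [-8,-20,0],
    [-20,-50,0],
    [-34,-86,0],
    [-48,-122,0],
    [-63,-158,0],
    [-77,-194,0],
    [-92,-230,0],
    [-106,-266,0],
    [-121,-302,0],
    [-136,-338,0],
    [-147,-366,0],
    [-149,-369,0],
  ],
  turn=[-2,-4,-6,-8,-8,-8,-8,-8,-8,-8,-8,-8],
)

```text
clock: 15.98
position: [0.4625, -0.3106, 0.2389]
ee_rot: [-0.034, 0.999, -0.001, -0.0]
ft_force: [-0.2, -0.8, -0.3]
grip_width: 0.996
```

Emit:
jog_arm(
  translation=[
    [0,0,-20],
    [0,0,-50],
    [0,0,-80],
    [0,0,-110],
    [0,0,-130],
    [0,0,-140],
    [0,0,-140],
  ],
  turn=[0,0,0,0,0,0,0],
)

```text
clock: 16.57
position: [0.4615, -0.3097, 0.0969]
ee_rot: [-0.034, 0.999, 0.0, -0.002]
ft_force: [0.5, 0.4, 0.2]
grip_width: 0.997
```

Run:
```python
from h import *
p=manip.camera("wrist")
ob=manip.get_obs();o=ob["position"];print(ob["clock"],o,ob["ee_rot"],np.round(ob["joint_pos"],2))
for l,z in(("loupe",0),("lens",.005)):
    print(l,[(round(x["confidence"],2),np.round(x["at"],1),np.round(at(p,x["at"],z),4)) for x in manip.pinpoint(p,l)[:3]])
save(p,"w8")
```

```text
16.6167 [ 0.46241575 -0.3102486   0.09872608] [-3.43840066e-02  9.99408413e-01 -3.63756212e-04 -6.56611786e-04] [ 0.87  0.33 -0.42  1.78  0.15  1.07  2.03]
loupe [(0.93, array([328. , 250.1]), array([ 0.4712, -0.3034,  0.    ]))]
lens [(0.65, array([328., 154.]), array([ 0.4087, -0.3083,  0.005 ]))]
```

View pics/w8.png

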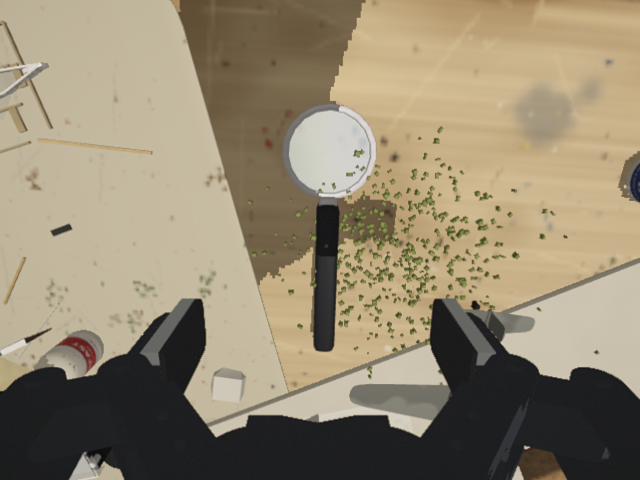

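The loupe is aligned with the jaws: lens (330,152), handle (327,205) to (324,348), about 6 mm to the +y side. I partly close, shift and lower.

Emit:
jog_arm(
  translation=[
    [4,6,-10],
    [4,6,-25],
    [4,6,-45],
    [4,6,-65],
    [4,6,-80],
    [4,6,-88],
    [4,6,-92],
    [4,6,-94],
    [4,6,-94],
  ],
  turn=[0,0,0,0,0,0,0,0,0],
  grip=46,
)

```text
clock: 17.47
position: [0.468, -0.305, 0.007]
ee_rot: [-0.034, 0.999, -0.002, 0.001]
ft_force: [0.6, 1.2, 0.3]
grip_width: 0.541
```

Emit:
jog_arm(
  translation=[
    [0,0,0],
    [0,0,0],
    [0,0,0],
    [0,0,0],
    [0,0,0],
    [0,0,0],
    [0,0,0],
    [0,0,0],
  ],
  turn=[0,0,0,0,0,0,0,0],
  grip=5,
  grip_force=70,
)

```text
clock: 18.13
position: [0.4687, -0.3055, 0.0081]
ee_rot: [-0.034, 0.999, -0.002, 0.002]
ft_force: [-0.9, 0.9, 5.7]
grip_width: 0.138
```

Emit:
jog_arm(
  translation=[
    [0,0,8],
    [0,0,25],
    [0,0,50],
    [0,0,80],
    [0,0,110],
    [0,0,140],
    [0,0,170],
    [0,0,190],
    [0,0,200],
    [0,0,200],
  ],
  turn=[0,0,0,0,0,0,0,0,0,0],
)

```text
clock: 18.97
position: [0.4696, -0.3059, 0.2107]
ee_rot: [-0.034, 0.999, -0.003, 0.003]
ft_force: [0.0, -0.1, -0.3]
grip_width: 0.136
```

Emit:
jog_arm(
  translation=[
    [5,10,0],
    [15,30,0],
    [27,55,0],
    [40,85,0],
    [55,115,0],
    [70,145,0],
    [85,175,0],
    [100,205,0],
    [115,235,0],
    [130,260,0],
    [145,285,0],
    [150,300,0],
  ],
  turn=[-7,-14,-21,-28,-35,-42,-49,-56,-63,-70,-77,-84],
)

```text
clock: 19.97
position: [0.62, -0.0021, 0.2084]
ee_rot: [0.644, 0.765, -0.005, -0.001]
ft_force: [0.1, 0.3, -0.2]
grip_width: 0.14
```

Emit:
jog_arm(
  translation=[
    [0,0,0],
    [0,0,0],
    [0,0,0],
  ],
  turn=[0,0,0],
)

```text
clock: 20.22
position: [0.6192, -0.0033, 0.207]
ee_rot: [0.643, 0.766, -0.006, -0.002]
ft_force: [0.2, -0.4, -0.6]
grip_width: 0.138
```

Run:
```python
from h import *
p=manip.camera("wrist");s=manip.camera("scene");t=manip.camera("top")
ob=manip.get_obs();o=ob["position"];print(ob["clock"],o,ob["ee_rot"],ob["ft_force"],ob["torque"],ob["grip_width"])
for q,n in((p,"w"),(s,"s"),(t,"t")):
  for l,z in(("loupe",o[2]-.008),("lens",o[2]-.003),("cover",.045)):
    print(n,l,[(round(x["confidence"],2),np.round(x["at"],1),np.round(at(q,x["at"],z),4)) for x in manip.pinpoint(q,l)[:3]])
a=cv2.resize(s["frame"][120:340,100:320],(400,400),interpolation=cv2.INTER_CUBIC)
b=cv2.resize(p["frame"],(400,300));b=np.vstack([b,np.zeros((100,400,3),np.uint8)])
cv2.imwrite("pics/c9.png",np.hstack([a,b])[:,:,::-1])
```

```text
20.3667 [ 0.61959506 -0.00401276  0.20814053] [ 0.64456545  0.76452871 -0.0054492  -0.00123732] [ 0.06483114 -1.16823468 -1.42222618] [ 0.03737295 -0.02567894  0.02968281] 0.13357322258752358
w loupe [(0.83, array([317.9, 301.8]), array([ 0.6196, -0.0075,  0.2001]))]
w lens [(0.92, array([317.7, 152.1]), array([0.6086, 0.0552, 0.2051]))]
w cover []
s loupe [(0.74, array([236.4, 213.1]), array([ 0.6235, -0.0123,  0.2001]))]
s lens [(0.76, array([212.1, 228.6]), array([0.6027, 0.0597, 0.2051]))]
s cover [(0.9, array([202.2, 384. ]), array([0.4589, 0.2119, 0.045 ])), (0.7, array([214.4, 300.6]), array([0.6103, 0.0719, 0.045 ])), (0.58, array([145.2, 348.7]), array([0.5938, 0.2328, 0.045 ]))]
t loupe [(0.71, array([253.7, 180.4]), array([ 0.6305, -0.0094,  0.2001]))]
t lens []
t cover [(0.67, array([168.9, 262.6]), array([0.49  , 0.1851, 0.045 ])), (0.58, array([165.3, 196.1]), array([0.634 , 0.2002, 0.045 ]))]
```

View pics/c9.png

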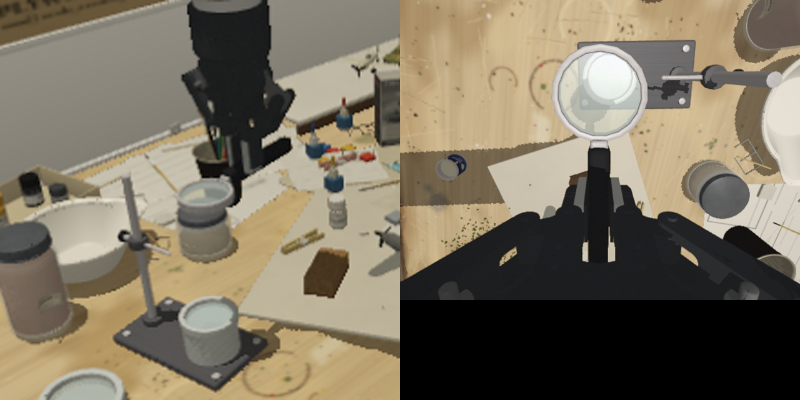

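The loupe is held by the handle and the lens ring looks level; seen from the wrist it lies over the front of the dish, clear of the pointer. I centre it first, then lower it.

Emit:
jog_arm(
  translation=[
    [5,5,0],
    [9,9,0],
    [9,9,-10],
    [9,9,-25],
    [9,9,-40],
    [9,9,-55],
    [9,9,-68],
    [9,9,-78],
    [9,9,-84],
    [9,9,-86],
    [9,9,-86],
    [9,9,-86],
  ],
  turn=[0,0,0,0,0,0,0,0,0,0,0,0],
)

```text
clock: 21.82
position: [0.6293, 0.0069, 0.123]
ee_rot: [0.644, 0.765, -0.005, -0.001]
ft_force: [0.2, -0.9, -0.5]
grip_width: 0.14
```

Run:
```python
from h import *
p=manip.camera("wrist");s=manip.camera("scene");t=manip.camera("top")
ob=manip.get_obs();o=ob["position"];print(ob["clock"],o,ob["ee_rot"],ob["ft_force"],ob["torque"],ob["grip_width"])
u={}
for q,n in((p,"w"),(s,"s"),(t,"t")):
  for l,z in(("loupe",o[2]-.008),("lens",o[2]-.003),("cover",.045),("pointer_tip",.119)):
    r=manip.pinpoint(q,l)[:3]
    if r:u[n,l]=r[0]["at"]
    print(n,l,[(round(x["confidence"],2),np.round(x["at"],1),np.round(at(q,x["at"],z),4)) for x in r])
for l in("lens","loupe","pointer_tip"):
    if("w",l)in u and("s",l)in u:print(l,tri((p,u["w",l]),(s,u["s",l])))
a=cv2.resize(s["frame"][230:340,150:260],(400,400),interpolation=cv2.INTER_CUBIC)
b=cv2.resize(p["frame"],(400,300));b=np.vstack([b,np.zeros((100,400,3),np.uint8)])
cv2.imwrite("pics/c10.png",np.hstack([a,b])[:,:,::-1])
```

```text
21.9667 [0.62936563 0.00685386 0.12320582] [ 0.64437156  0.76469806 -0.00463886 -0.00080706] [-0.27083393  0.3053382  -0.40918722] [-0.05420721 -0.0279873   0.02794194] 0.13262632048651035
w loupe [(0.84, array([316.4, 301.1]), array([0.6291, 0.0024, 0.1152]))]
w lens [(0.58, array([322.8, 154.2]), array([0.6209, 0.0649, 0.1202]))]
w cover []
w pointer_tip [(0.89, array([434.9, 147. ]), array([0.6617, 0.0746, 0.119 ]))]
s loupe [(0.85, array([231.7, 253.2]), array([0.6286, 0.0051, 0.1152]))]
s lens [(0.63, array([210.2, 262.2]), array([0.6282, 0.0573, 0.1202]))]
s cover [(0.72, array([203.2, 383.6]), array([0.4584, 0.2104, 0.045 ])), (0.69, array([143.1, 347.6]), array([0.5988, 0.234 , 0.045 ])), (0.64, array([214.6, 302.3]), array([0.6058, 0.0748, 0.045 ]))]
s pointer_tip [(0.74, array([394.8, 231.5]), array([ 0.4326, -0.2784,  0.119 ])), (0.45, array([190.7, 259.4]), array([0.6655, 0.076 , 0.119 ]))]
t loupe [(0.51, array([253.4, 189. ]), array([0.634 , 0.0008, 0.1152]))]
t lens []
t cover [(0.57, array([168.8, 263.5]), array([0.488 , 0.1852, 0.045 ]))]
t pointer_tip []
lens [0.62005368 0.06424031 0.12703307]
loupe [0.62946623 0.00332435 0.11467771]
pointer_tip [0.43968596 0.0237775  0.32429792]
```

The viewer limit is reached, so the last checks are numeric. I compare the loupe's scene and wrist masks with a projected model at several lens heights.

Run:
```python
from h import *
from scipy.optimize import least_squares
p=manip.camera("wrist");s=manip.camera("scene");o=manip.get_obs()["position"]
a=np.linspace(0,6.283,181)
def mod(q,L,z,R=.028):
    P=np.array([proj(q,[L[0]+R*np.cos(t),L[1]+R*np.sin(t),h]) for h in(z-.005,z+.005) for t in a]);return np.r_[P.min(0),P.max(0)]
for q,n in((p,"w"),(s,"s")):
    for r in manip.outline_of(q,"lens")[:1]+manip.outline_of(q,"loupe")[:1]: print(n,round(r["confidence"],2),r["extent"],r["mask"].sum())
    for L in((.6195,.0665),):
        for z in(.114,.120,.126): print("model",L,z,np.round(mod(q,L,z),1))
m=manip.outline_of(s,"loupe")[0]["mask"];ys,xs=np.nonzero(m)
k=xs<=xs.min()+26;e=cv2.fitEllipse(cv2.convexHull(np.c_[xs[k],ys[k]]));print(e)
# per-column top/bottom of mask
for c in range(xs.min(),xs.min()+34,4):
    y=ys[xs==c];print(c,y.min(),y.max(),end="; ")
P=lambda z:np.array([proj(s,[.6195+.028*np.cos(t),.0665+.028*np.sin(t),h]) for h in(z-.005,z+.005) for t in a])
for z in(.114,.120,.126):
    print("\n",z,end=" ")
    for c in range(xs.min(),xs.min()+34,4):
        k=abs(P(z)[:,0]-c-.0)<1; y=P(z)[k,1]
        if len(y):print(c,round(y.min()),round(y.max()),end="; ")
# handle end / top row: lens pixel ring brightness in wrist for its centre
g=p["frame"];r=manip.outline_of(p,"loupe")[0]["mask"].copy();r[222:]=0
ys,xs=np.nonzero(r);(u,v),ax,_=cv2.fitEllipse(cv2.convexHull(np.c_[xs,ys]));print("\nwrist lens",u,v,ax,at(p,(u,v),.12))
```

```text
w 0.62 [243.4, 68.7, 394.8, 424.0] 25239
model (0.6195, 0.0665) 0.114 [245.8  68.3 396.3 221.7]
model (0.6195, 0.0665) 0.12 [242.6  66.2 399.4 225.9]
model (0.6195, 0.0665) 0.126 [239.2  63.9 402.8 230.4]
s 0.67 [192.5, 231.0, 254.9, 274.7] 813
s 0.96 [193.0, 233.1, 256.5, 274.5] 772
model (0.6195, 0.0665) 0.114 [194.  258.2 224.7 279.7]
model (0.6195, 0.0665) 0.12 [193.6 255.6 224.3 277.1]
model (0.6195, 0.0665) 0.126 [193.1 253.  224.  274.4]
((212.38363647460938, 264.57196044921875), (22.416589736938477, 36.89333724975586), 68.14672088623047)
195 265 269; 199 260 275; 203 258 276; 207 257 277; 211 257 276; 215 257 275; 219 254 274; 223 250 270; 227 248 258; 
 0.114 195 264 276; 199 261 278; 203 259 279; 207 259 280; 211 258 280; 215 258 279; 219 259 277; 223 261 274; 
 0.12 195 261 274; 199 258 276; 203 257 277; 207 256 277; 211 256 277; 215 256 276; 219 257 274; 223 259 272; 
 0.126 195 258 271; 199 255 273; 203 254 274; 207 253 274; 211 253 274; 215 253 273; 219 254 271; 223 257 269; 
wrist lens 318.8633117675781 148.0343780517578 (154.6449737548828, 156.2279510498047) [0.61868261 0.06684005 0.12      ]
```

```bash
python3 -c "
from workcell import manip
o=manip.get_obs();print(o['clock'],o['position'],abs(o['joint_velocities']).max());print(manip.hand_in())"
```

```text
22.9667 [0.62891568 0.00681289 0.12239899] 0.002648514779966666
the job is handed in; nothing more can be done
None
```

I set the smallest cover on the dish and let go. The loupe, gripped by its handle, is now held over the dish at the pointer's height. I handed the job in at about 23 s; no verdict was reported.

**Cover:** As I lowered it, contact came at the expected seated height, with about 3 N. A close-up afterwards showed it flush and level on the rim. I did not look closely at it again once the loupe was above it.

**Loupe:** My last measurements, from the camera images:

| | Position | Target |
|---|---|---|
| Lens centre (x, y) | (0.619, 0.067) m | dish axis (0.618, 0.065) m |
| Middle of lens rim, height | about 0.120 m | pointer 0.117–0.121 m |

The lens height agrees with the tool height, so I saw no sign of drooping. The arm was at rest.

**Checks that disagreed:** One triangulated lens height came out at 0.127 m, which would be outside the tolerance. I put it down to noise from the network, because fitting the loupe's outline in the scene view gave 0.120 m. The limit of 12 pictures was reached, so I made the last check on numbers alone, without a final look.

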